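# Load a detector test jig: seat the board, press the sample cell into its sprung ring

## Robot

A 6-joint arm with a two-finger parallel gripper is mounted at the origin on a cart in front of the work surface, level with it; the furniture and walls round the work are solid. World frame = base frame: x ahead of the robot, y to its left, z up, the work surface at z = 0. Lengths are in m, angles in rad, forces in N, time in s.
With the tool pointing down it reaches from about 0.375 to 0.925 m from the base axis. Payload 5.7 kg.
Tool frame: the origin (TCP) lies midway between the tips of the shut fingers; the grasp point (between the pads) lies 19 mm behind it; z points along the fingers, y is the line along which they close (so a half turn about z gives the same grasp; the last joint's range is limited). The gripper opens to 88 mm and grips with 3 to 60 N. Pads are 20 mm wide; open, the fingers measure 115 mm over their backs; the gripper's body (75 mm by 178 mm) begins 61 mm behind the grasp point.
Start: joints at [1.131, 0.359, 1.51, -0, 1.272, -0.115], TCP at [0.191, 0.569, 0.223] pointing down, gripper open.
Joint ranges: [-2.97, 2.97], [-1.01, 2.36], [0.21, 2.38], [-0.96, 4.11], [0.2, 2.71], [-2.98, 2.98]. Speed limits (rad/s): [2.39, 2.39, 3.14, 3.14, 3.14, 3.14].

## Interface

Orientations are given as a rotation vector (axis times angle).
In Python, from rig import manip gives the robot as it stands. The module is installed in compiled form; this text tells all that it offers.
- The arm moves only by the tool drive_tool, never from a script. Its arguments are lists of equal length, an entry for each row: "travel": the shift along the tool's x, y, z in mm, a list of three; "roll": the turn about the tool's z in rad. A call has 1 to 20 rows; each row shifts and turns the commanded pose from where the row before left it, along the tool's axes as they then stand; what a row does not reach is not made up. A row lasts 1/8 s, in which the tool goes at most 62.5 mm and 10.7 degrees, less where a joint would pass 70% of its speed; a pose out of reach is approached as far as the arm can. A call with a gripper value outside its range is refused whole. "claw" is the opening, from 0 (shut) to 1 (fully open), set as the call begins (left out, the last holds). The fingers move at their own pace and stop on an object; "squeeze" is the grip in N (left out, the last holds). Time passes only in rows, so rows that do not move let the fingers close. It gives the time, the measured TCP pose, the force, the opening and the grip force at its end, in the units of the state.
- manip.observe(): the state, without advancing time (a new reading comes with each control period).
- manip.snapshot(name): name is "side" or "top"; returns a dict with "image" (420x560x3 uint8, blue, green, red), "fx", "fy", "cx", "cy" (pixels), "T" (4x4, takes a point from camera to world coordinates). Camera axes: x right, y down, z forward; pixel columns grow to the right and rows downward; lengths in m; the calibration is good to about 2 mm. A picture is of the moment at which its call begins. There is no depth.
- manip.hand_in(): hands the job in; it is judged then, once.
Trained networks look in a picture, given as the dict that the camera call returned (one of the last four; its "shot" number tells which), for a name from the list of things; names that differ only in an ending like _2 or _b are one class to them, and where a whole thing is asked for, a point or a joint stands for the part that bears it (a point fixed in the world has none). Each returns a list of dicts, best first, with "p" (0 to 1); they miss things now and then, are a little off and sometimes report something else, mostly with a low value. They report only what shows in the picture. A call takes as long as a camera call.
- manip.spot_in(query, picture): "at" ([column, row] in pixels, amid what is visible of it).
- manip.masks_of(query, picture): "region" (420x560 bool, what is visible of it) and "at" ([column, row] in pixels, amid what is visible of it).
The state is a dict: "t": time; "joints": joint angles; "qd": joint speeds; "joint_efforts": joint torques, N m; "ee_pos": TCP position; "orientation": TCP orientation; "ft_force": force on the tool from outside, world axes, zero at the start; "moment": the same for the moment, N m; "grip_width": finger opening in m; "grip_force": force on a finger pad.
Only numpy, scipy, OpenCV 4.12 (cv2) and the standard library are available. Lean on these libraries where they do the work, as an engineer would, in place of code of your own. Each camera call takes 0.05 s, during which the arm holds its last target. There are 200 camera calls.

## Task

Load the test jig for a contact test: seat the small circuit board flat and square between the four corner blocks of the jig's nest and let go of it, then set the round sample cell upright, neck up, in the jig's sprung ring, press it straight down until the ring is fully down on its stop, and keep it pressed there. The program finishes while still holding the cell down, with the board still in its nest; do not disturb the dropper bottle or the solder spool that stand nearby.

Things in the scene. Friction and masses are not known exactly. Their poses are not given: they have to be found in the camera images.
- jig: Test jig, fixed: aluminium plate 98 x 184 x 12 mm (x, y, z). Origin at the centre of the plate's underside, z up, y along its length; nest on its +y half, sprung ring on its -y half. Tallest fixed parts: three screw heads, tops 50.5 mm above the bench, on a 43 mm radius about the ring's axis, at -90, 30 and 150 degrees from the jig's x.
- nest (a point): Centre of the nest's flat floor (12 mm above the bench), 47 mm along +y of the jig; axes as the jig's. Four grey L-shaped corner blocks, 13 mm tall, tops bevelled outward, enclose a pocket 46 mm (x) by 59 mm (y): 2 mm play each side of the board. Its two long sides are open for fingers for 32 mm at the middle; the plate goes on to 49 mm from here along x.
- ring_rim (a point): Centre of the top rim of the sprung black ring, 43 mm along -y of the jig, z up; 52 mm above the bench at rest, moves down with the ring. The ring is a funnel, inner diameter 64 mm at the rim and 40 mm at its lower edge 14 mm below, open in the middle; it carries the cell by its globe. Seated, the cell's underside is about 18 mm below this rim.
- ring (a joint): Travel of the sprung ring straight down: 0 at rest (up), 0.016 m fully down on its stop. The spring needs about 5 N to start and about 12 N at the stop, and lifts ring and cell back up when let go.
- board: Small circuit board on studs, 42 x 55 x 13 mm (x, y, z), a rectangular block to the gripper, 25 g, lying flat on the bench, component side up. Origin at the centre of its underside, z up, y along its length. Either way round in the nest is right.
- cell: Round sample cell like a small flask, about 0.16 kg: white globe of 60 mm diameter (centre 26.5 mm above the underside) on a flat 28 mm foot; straight metal neck of 26 mm diameter from 56 to 97 mm above the underside, then a flat closed lip of 29 mm diameter, top (black disc) at 101 mm. Stands upright on the bench. Origin at the centre of its underside, z along the neck.
- bottle: Bystander: dropper bottle near the jig, 42 mm diameter, 125 mm tall, standing loose. Origin at the centre of its underside. Leave it alone.
- spool: Bystander: solder spool, 55 mm diameter, 42 mm tall, standing loose. Origin at the centre of its underside. Leave it alone.

How it is judged:
On the way, in this order (a step that is already met when the one before it is completed fails the run):
1. the board lies flat and square in the nest, let go (horizontal distance between board and nest below 0.0035 m and z of board in the frame of nest below 0.003 m and angle between the x axis of board and the x axis of jig, either way round below 0.1 rad and angle between board's own z axis and vertical below 0.06 rad and contact force between the fingers and board below 0.2 N), for 0.3 s.
2. the cell stands in the ring and is pressed fully down (value of joint ring above 0.0125 m and horizontal distance between cell and ring_rim below 0.005 m and angle between cell's own z axis and vertical below 0.15 rad and z of cell in the frame of ring_rim below -0.012 m and contact force between cell and jig above 5 N and contact force between any of the fingers, the arm and cell above 2 N), for 0.2 s.
At the end, for the whole second after the job is handed in: Board in the nest: within 3.5 mm of its centre, 3 mm of its floor, square within 0.1 rad, level within 0.06 rad. Cell in the ring: within 5 mm of its axis, upright within 0.15 rad, underside 12 mm below the rim or lower, ring down 12.5 of 16 mm or more, pressed by over 5 N, robot on the cell (all of step 2 and horizontal distance between board and nest below 0.0035 m and z of board in the frame of nest below 0.003 m and angle between the x axis of board and the x axis of jig, either way round below 0.1 rad and angle between board's own z axis and vertical below 0.06 rad); the arm keeps its last pose, push and grip.
It fails at once if the dropper bottle or the solder spool is moved more than 25 mm (distance of any of bottle, spool from where it was at the start of the episode above 0.025 m).
It also fails if it takes over 51 s, if anything falls off the work surface, if the arm or the gripper's body presses on something with over 40 N, if the wrist force passes 120 N, or if a joint passes its speed limit or range.

## Working session

There is one attempt and no reset: what is moved stays moved. The work goes in short steps, Python scripts to look and compute and a tool call to move; the robot and the scene stay as the last step left them, time stands still between calls to the robot, and variables do not carry over. Pictures are saved under pics/ and viewed, at most 10 in all, crops included, and the job is handed in when it is done.

Besides the shell and the picture viewer there is one more tool, called after "Call:" as a command line: name --pt "numbers of a row" for each row, then --argument value for the rest. drive_tool: Moves the arm, as the interface text tells. Its arguments: {"type":"object","properties":{"travel":{"type":"array"},"roll":{"type":"array"},"claw":{"type":"number"},"squeeze":{"type":"number"}},"required":["travel","roll"]}

```bash
mkdir -p pics; cat > h.py <<'E'
from rig import manip
import numpy as np, cv2
def ray(s,px):
    T=np.array(s["T"]); d=np.array([(px[0]-s["cx"])/s["fx"],(px[1]-s["cy"])/s["fy"],1.])
    return T[:3,3],T[:3,:3]@d
def at_z(s,px,z):
    o,d=ray(s,px); return o+d*(z-o[2])/d[2]
def proj(s,p):
    T=np.array(s["T"]); c=T[:3,:3].T@(np.array(p)-T[:3,3]); return np.array([s["fx"]*c[0]/c[2]+s["cx"],s["fy"]*c[1]/c[2]+s["cy"]])
E
python3 - <<'E'
from h import *
np.set_printoptions(precision=4,suppress=True)
for n in("top","side"):
    s=manip.snapshot(n); cv2.imwrite(f"pics/{n}0.png",s["image"])
    print(n,s["fx"],s["cx"],s["cy"],np.array(s["T"]))
    for q in("jig","nest","ring_rim","board","cell","bottle","spool"):
        for r in manip.masks_of(q,s)[:2]: 
            print(q,round(r["p"],2),np.round(r["at"],1),r["region"].sum(),at_z(s,r["at"],0.012))
o=manip.observe();print(o)
E
```

```text
top 403.0456400065064 278.90930265963516 211.29546720350825 [[-0.0278 -0.9966  0.0772  0.5495]
 [-0.9994  0.0292  0.0171  0.0272]
 [-0.0193 -0.0766 -0.9969  0.9151]
 [ 0.      0.      0.      1.    ]]
jig 0.72 [357.8 289.7] 635 [ 0.4409 -0.1265  0.012 ]
jig 0.67 [273.9 223.1] 3557 [0.5932 0.0547 0.012 ]
nest 0.91 [273.4 222.4] 3472 [0.5948 0.0558 0.012 ]
ring_rim 0.65 [260.2 239.4] 615 [0.5576 0.0863 0.012 ]
board 0.88 [351.2 181.5] 449 [ 0.6819 -0.1219  0.012 ]
bottle 0.17 [356.2 290.7] 627 [ 0.4388 -0.1229  0.012 ]
spool 0.94 [282.6 138.5] 562 [0.7855 0.0297 0.012 ]
side 425.09251634794396 277.320556636532 211.40413786817123 [[-0.5633  0.5049 -0.654   1.1645]
 [ 0.8262  0.3355 -0.4527  0.4333]
 [-0.0092 -0.7953 -0.6061  0.5859]
 [ 0.      0.      0.      1.    ]]
jig 0.62 [282.  231.5] 3291 [0.5973 0.0521 0.012 ]
nest 0.67 [289.6 234.7] 3266 [0.5971 0.071  0.012 ]
ring_rim 0.76 [299.8 205.5] 325 [0.4988 0.0348 0.012 ]
board 0.78 [191.9 229.2] 387 [ 0.6967 -0.1109  0.012 ]
cell 0.88 [258.9 165.5] 652 [ 0.4093 -0.1459  0.012 ]
bottle 0.66 [324.2 278.2] 1126 [0.6653 0.1912 0.012 ]
spool 0.95 [219.5 275.5] 938 [0.7676 0.026  0.012 ]
{'t': 0.8, 'joints': array([ 1.1309,  0.3588,  1.5104,  0.    ,  1.2725, -0.1151]), 'qd': array([ 0.0023, -0.0017, -0.0004,  0.0003,  0.0006,  0.0001]), 'joint_efforts': array([ -0.0001, -51.5271, -27.111 ,   0.0675,   0.0243,  -0.0001]), 'ee_pos': array([0.1915, 0.5686, 0.2227]), 'orientation': array([-0.508 , -3.1002,  0.    ]), 'ft_force': array([0.4122, 0.3905, 0.4866]), 'moment': array([-0.0617, -0.0113,  0.0226]), 'grip_force': 0.0, 'grip_width': 0.08793639532728473}
```

```bash
python3 - <<'E'
import cv2
a=cv2.imread("pics/top0.png");cv2.imwrite("pics/topc.png",cv2.resize(a[110:320,170:430],None,fx=2.8,fy=2.8,interpolation=2))
a=cv2.imread("pics/side0.png");cv2.imwrite("pics/sidec.png",cv2.resize(a[130:310,150:400],None,fx=3.2,fy=3.2,interpolation=2))
E
```

```text
(no output)
```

View pics/topc.png

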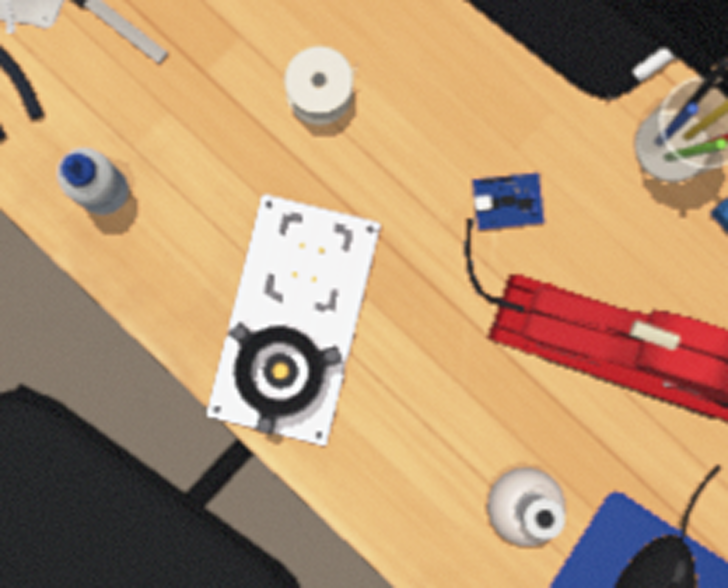

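View pics/sidec.png

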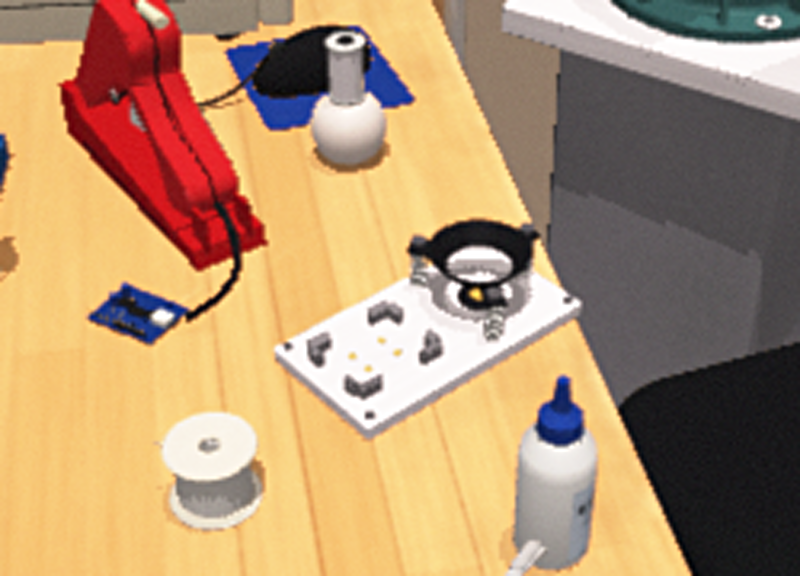

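```bash
cat > m.py <<'E'
from h import *
np.set_printoptions(precision=4,suppress=True)
def rect(s,reg,z):
    c=max(cv2.findContours(reg.astype(np.uint8),0,cv2.CHAIN_APPROX_NONE)[0],key=cv2.contourArea)[:,0,:].astype(float)
    P=np.array([at_z(s,p,z)[:2] for p in c])
    (cx,cy),(w,h),a=cv2.minAreaRect((P*1000).astype(np.float32))
    if w>h: a+=90; w,h=h,w
    return (round(cx,1),round(cy,1),round(w,1),round(h,1),"long-axis deg",round((a+90)%180,1))
if __name__=="__main__":
  for n in("top","side"):
    s=manip.snapshot(n); hsv=cv2.cvtColor(s["image"],cv2.COLOR_BGR2HSV)
    b=manip.masks_of("board",s)[0]; print(n,"board",rect(s,b["region"],.013))
    js=[r for r in manip.masks_of("jig",s) if r["region"].sum()>2000]
    if js:
        R=js[0]["region"]; print("jig",rect(s,R,.012))
        w=cv2.dilate(R.astype(np.uint8),np.ones((5,5)))>0
        w&=(hsv[...,1]<40)&(hsv[...,2]>170); print("white",rect(s,w,.012))
        k=(cv2.dilate(R.astype(np.uint8),np.ones((5,5)))>0)&(hsv[...,2]<75)
        k=cv2.morphologyEx(k.astype(np.uint8),cv2.MORPH_OPEN,np.ones((4,4)))
        c=max(cv2.findContours(k,0,1)[0],key=cv2.contourArea)
        e=cv2.fitEllipse(cv2.convexHull(c)); print("ring ell",e,at_z(s,e[0],.052))
    for q,z in(("spool",.042),("bottle",.06),("cell",.05)):
        for r in manip.masks_of(q,s)[:1]: print(q,r["p"],r["at"],at_z(s,r["at"],z))
    # black disc of lip
    p=proj(s,[.42,-.14,.101]).astype(int); print("proj lip guess",p)
    for r in manip.masks_of("red",s) if 0 else []: pass
E
python3 m.py
```

```text
top board (681.8, -120.6, 41.5, 54.4, 'long-axis deg', 94.0)
jig (591.2, 54.4, 96.5, 184.9, 'long-axis deg', 164.2)
white (592.2, 53.0, 98.4, 183.3, 'long-axis deg', 164.6)
ring ell ((269.9981689453125, 242.96957397460938), (31.355777740478516, 32.07032775878906), 140.68246459960938) [0.549 0.063 0.052]
spool 0.71 [281.3, 139.4] [0.7757 0.0325 0.042 ]
bottle 0.89 [200.8, 175.6] [0.6976 0.2077 0.06  ]
cell 0.78 [359.7, 291.1] [ 0.4424 -0.1239  0.05  ]
proj lip guess [372 305]
side board (503.9, 36.0, 59.5, 85.0, 'long-axis deg', 119.5)
jig (576.5, 47.7, 137.4, 224.2, 'long-axis deg', 164.1)
white (596.1, 55.8, 99.8, 189.1, 'long-axis deg', 164.1)
ring ell ((300.4593200683594, 208.20799255371094), (16.303075790405273, 39.49785614013672), 90.11833953857422) [0.5526 0.0687 0.052 ]
spool 0.95 [218.4, 275.3] [0.7891 0.0454 0.042 ]
bottle 0.65 [324.8, 281.1] [0.7123 0.2156 0.06  ]
cell 0.58 [257.6, 166.0] [ 0.4629 -0.1088  0.05  ]
proj lip guess [256 136]
```

```bash
cat > m2.py <<'E'
from m import *
from scipy.optimize import least_squares
def tri(a,pa,b,pb):
    o1,d1=ray(a,pa);o2,d2=ray(b,pb); A=np.c_[d1,-d2]; t=np.linalg.lstsq(A,o2-o1,rcond=None)[0]
    p,q=o1+d1*t[0],o2+d2*t[1]; return (p+q)/2*1000,np.linalg.norm(p-q)*1000
def sub(s,box,f,near=None):
    x0,y0,x1,y1=box; g=s["image"][y0:y1,x0:x1]; h=cv2.cvtColor(g,cv2.COLOR_BGR2HSV); m=f(h).astype(np.uint8)
    n,l,st,c=cv2.connectedComponentsWithStats(m); i=1+np.argmax(st[1:,4]); return c[i]+[x0,y0],st[i,4]
if __name__=="__main__":
  t=manip.snapshot("top"); s=manip.snapshot("side")
  T=lambda u,v:(170+u/2.8,110+v/2.8); S=lambda u,v:(150+u/3.2,130+v/3.2)
  for n,a,b in(("clip",T(655,335),S(155,12)),("redend L",T(492,338),S(200,265)),("redend R",T(513,278),S(265,240)),
   ("ring c",T(280,371),S(481,252)),("lip",T(544,519),S(345,40)),("hub",T(280,371),S(480,295)),
   ("jig hole TL",T(268,205),S(288,346)),("hole TR",T(371,229),S(0,0)),("hole BR",T(319,435),S(0,0)),("hole",T(371,229),S(370,413)),
   ("spool",T(319,79),S(210,445)),("bottle tip",T(77,168),S(563,380))):
    print(n,*tri(t,a,s,b), at_z(t,a,.012)*1000)
  print("lip z101",at_z(t,T(544,519),.101),at_z(s,S(345,40),.101))
  # black disc
  dk=lambda h:h[...,2]<70
  p,a=sub(t,(355,287,373,303),dk); q,b=sub(s,(250,136,266,149),dk); print("disc",p,a,q,b,at_z(t,p,.101),at_z(s,q,.101),tri(t,p,s,q))
  # board via blue rect in side
  r=[x for x in manip.masks_of("board",s)]
  for x in r: print("board side",x["p"],x["at"],x["region"].sum(),rect(s,x["region"],.013))
  # predicted jig corners overlay
  th=np.deg2rad(-15.5); y=np.array([np.cos(th),np.sin(th)]); x=np.array([y[1],-y[0]]); c=np.array([.592,.0537])
  for im,nm in((t,"t"),(s,"s")):
    I=im["image"].copy(); I=cv2.resize(I,None,fx=4,fy=4,interpolation=2)
    def L(P,z,col): cv2.polylines(I,[np.array([(proj(im,[*(c+x*u+y*v),z])+.5)*4-.5 for u,v in P]).round().astype(int)],True,col,1)
    L([(-.049,-.092),(.049,-.092),(.049,.092),(-.049,.092)],.012,(0,0,255))
    L([(-.021,.0195),(.021,.0195),(.021,.0745),(-.021,.0745)],.012,(0,160,0))
    L([(.032*np.cos(k),-.043+.032*np.sin(k)) for k in np.linspace(0,6.28,40)],.052,(0,255,255))
    bt=np.deg2rad(94); by=np.array([np.cos(bt),np.sin(bt)]); bx=np.array([by[1],-by[0]]); d=np.array([.6818,-.1206])
    P=[d+bx*u+by*v for u,v in((-.021,-.0275),(.021,-.0275),(.021,.0275),(-.021,.0275))]
    cv2.polylines(I,[np.array([(proj(im,[*p,.013])+.5)*4-.5 for p in P]).round().astype(int)],True,(0,0,255),1)
    x0,y0,x1,y1=(230,165,375,275) if nm=="t" else (170,190,340,275)
    cv2.imwrite(f"pics/ov_{nm}.png",I[y0*4:y1*4,x0*4:x1*4])
E
python3 m2.py
```

```text
clip [ 566.0009 -191.0682  157.3412] 3.012004654574027 [ 570.2856 -234.4152   12.    ]
redend L [ 585.9743 -126.6835  -22.6507] 42.302972214225754 [ 571.5635 -105.148    12.    ]
redend R [ 604.8447 -102.1438   26.5465] 45.789482613083386 [ 619.0275 -123.8342   12.    ]
ring c [549.1583  64.5081  46.67  ] 3.21287123588832 [550.0376  64.5822  12.    ]
lip [ 439.5964 -123.6553   98.9243] 0.9704755181573421 [ 428.1967 -140.1719   12.    ]
hub [549.4655  65.5273  11.0182] 2.1399171255267673 [550.0376  64.5822  12.    ]
jig hole TL [691.8924  49.596   61.1484] 48.43132413066625 [683.9157  70.79    12.    ]
hole TR [693.3046 -53.5566 257.9811] 161.31639762858327 [661.9056 -11.6423  12.    ]
hole BR [624.6199 -48.152  260.97  ] 276.12822229206097 [498.5085  34.9178  12.    ]
hole [652.7007  11.4608 -40.8107] 59.45782470067077 [661.9056 -11.6423  12.    ]
spool [778.2713  27.596   38.6971] 2.349941238049041 [786.0161  26.6559  12.    ]
bottle tip [698.4021 203.9565 116.594 ] 3.7907380097409655 [718.9654 225.2277  12.    ]
lip z101 [ 0.4401 -0.1237  0.101 ] [ 0.4425 -0.1208  0.101 ]
disc [364.1579 294.8421] 19 [251.4286 142.1071] 28 [ 0.4412 -0.1235  0.101 ] [ 0.4493 -0.1348  0.101 ] (array([ 445.1463, -129.2419,  100.4971]), np.float64(13.921727079280977))
```

View pics/ov_t.png

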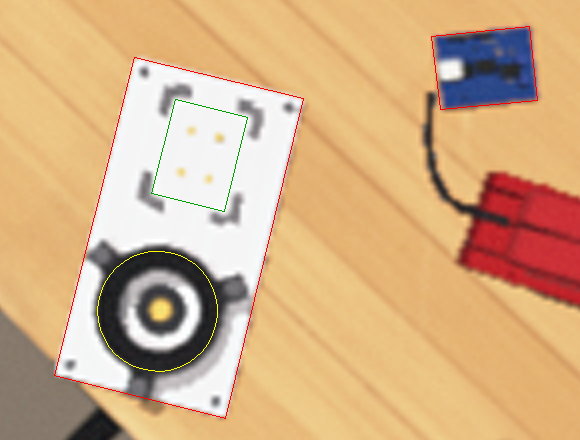

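View pics/ov_s.png

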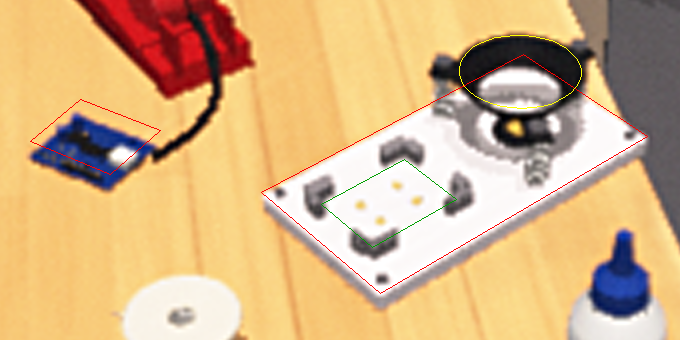

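```bash
python3 - <<'E'
from m2 import *
t=cv2.imread("pics/top0.png");s=cv2.imread("pics/side0.png")
a=cv2.resize(t[200:270,338:438],(800,560)[:2],interpolation=2)[:, :]
b=cv2.resize(s[118:220,162:240],None,fx=5,fy=5,interpolation=2)
a=cv2.resize(t[200:270,338:418],None,fx=5,fy=5,interpolation=2)
C=np.zeros((510,800,3),np.uint8);C[:a.shape[0],:400]=a;C[:,405:795]=b
cv2.imwrite("pics/red.png",C)
E
```

```text
(no output)
```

View pics/red.png

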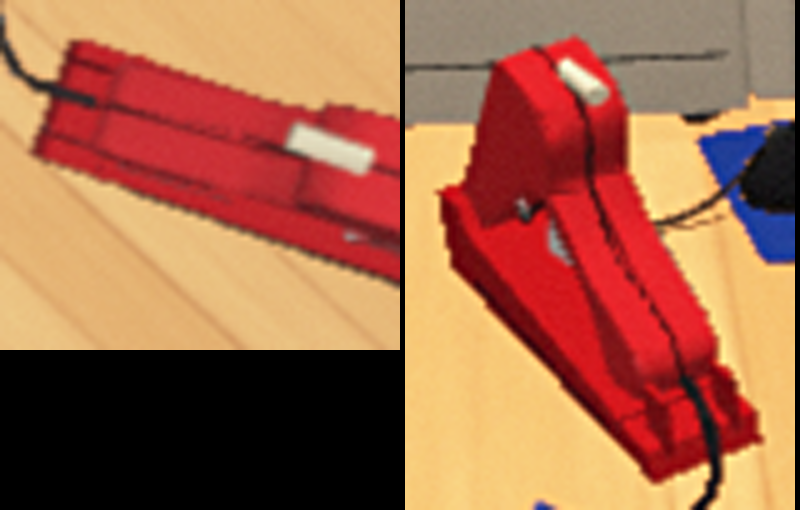

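```bash
python3 - <<'E'
from m2 import *
t=manip.snapshot("top"); s=manip.snapshot("side")
T=lambda u,v:(338+u/5,200+v/5); S=lambda u,v:(162+(u-405)/5,118+v/5)
for n,a,b in(("armfront+x",T(115,62),S(640,375)),("armfront-x",T(100,140),S(715,355)),("headbase+x",T(305,110),S(548,195)),("headbase mid",T(305,150),S(590,185)),("base+x",T(72,42),S(657,480)),("base-x",T(35,155),S(760,438)),("clip",T(330,150),S(582,82))):
    print(n,*tri(t,a,s,b))
E
```

```text
armfront+x [ 609.4799 -135.0055   45.3528] 0.7785570251118217
armfront-x [ 574.3802 -125.5629   40.0881] 5.353882445108519
headbase+x [ 585.2118 -200.5342  104.4125] 4.728826745392149
headbase mid [ 566.9336 -197.2476  102.4874] 2.682543437749575
base+x [ 621.2755 -123.1672   -0.9433] 2.66003891059363
base-x [ 570.5156 -104.3577   -0.9317] 2.5723443077977706
clip [ 566.1186 -192.7861  155.1179] 0.6345672297920653
```

Call:
drive_tool --pt "-46 -33 0" --pt "-46 -33 0" --pt "-46 -33 0" --pt "-46 -33 0" --pt "-46 -33 0" --pt "-46 -33 0" --pt "-46 -33 0" --pt "-46 -33 0" --pt "-46 -33 0" --pt "-46 -33 0" --pt "-46 -33 0" --pt "-46 -33 0" --pt "-46 -33 0" --pt "-46 -33 0" --pt "-44 -35 0" --pt "0 0 0" --roll '[0, 0, 0, 0, 0, 0, 0, 0, 0, 0, 0, 0, 0, 0, 0, 0]' --claw 0.7

```text
t: 3.65
ee_pos: [0.6867, -0.1259, 0.222]
orientation: [0.514, 3.098, -0.002]
ft_force: [-0.8, 0.5, 0.2]
grip_width: 0.0613
grip_force: 0.0
```

Call:
drive_tool --pt "0 0 15" --pt "0 0 15" --pt "0 0 15" --pt "0 0 15" --pt "0 0 15" --pt "0 0 15" --pt "0 0 10" --pt "0 0 0" --roll '[0.168, 0.168, 0.168, 0.168, 0.168, 0.168, 0.168, 0]'

```text
t: 4.65
ee_pos: [0.6836, -0.1206, 0.1218]
orientation: [-2.138, -2.298, 0.002]
ft_force: [0.1, 0.6, -0.5]
grip_width: 0.0616
grip_force: 0.0
```

```bash
cat > st.py <<'E'
from h import *
from scipy.spatial.transform import Rotation as Ro
import sys
np.set_printoptions(precision=4,suppress=True)
o=manip.observe(); R=Ro.from_rotvec(o["orientation"]).as_matrix()
print(o["t"],o["ee_pos"],"az y",np.rad2deg(np.arctan2(R[1,1],R[0,1])),"z",R[:,2],o["ft_force"],o["grip_width"],o["grip_force"],"q6",o["joints"][5])
if len(sys.argv)>3:
    d=np.array([float(v) for v in sys.argv[1:4]])-o["ee_pos"]*1000; print("tool delta",R.T@d)
E
python3 st.py 683 -122 4
```

```text
4.65 [ 0.6836 -0.1206  0.1218] az y 4.136224179074159 z [-0.0025  0.0009 -1.    ] [ 0.124   0.569  -0.5356] 0.06163578183427816 0.0 q6 -0.34648984436404895
tool delta [ -1.4518  -0.3702 117.8054]
```

Call:
drive_tool --pt "-1.5 0 40" --pt "0 0 40" --pt "0 0 25" --pt "0 0 8" --pt "0 0 4" --pt "0 0 0" --roll '[0, 0, 0, 0, 0, 0]'

```text
t: 5.4
ee_pos: [0.6858, -0.1236, 0.0068]
orientation: [2.14, 2.298, 0.001]
ft_force: [0.5, 0.5, -0.5]
grip_width: 0.0613
grip_force: 0.0
```

Call:
drive_tool --pt "0 0 0" --pt "0 0 0" --pt "0 0 0" --pt "0 0 0" --roll '[0, 0, 0, 0]' --claw 0.3 --squeeze 15

```text
t: 5.9
ee_pos: [0.6853, -0.1236, 0.0063]
orientation: [2.142, 2.297, 0.0]
ft_force: [-1.6, 0.3, 6.0]
grip_width: 0.0417
grip_force: 15.0
```

```bash
python3 st.py 637.3 41.1 150
```

```text
5.9 [ 0.6853 -0.1236  0.0063] az y 4.013913627122119 z [ 0.0007 -0.0003 -1.    ] [-1.5863  0.3217  5.9524] 0.04174665618058816 15.001008063554764 q6 -0.3474247271772712
tool delta [ 167.5767  -36.2761 -143.7387]
```

Call:
drive_tool --pt "0 0 -20" --pt "0 0 -40" --pt "0 0 -45" --pt "42 -9 -19" --pt "42 -9 0" --pt "42 -9 0" --pt "41 -9 0" --pt "0 0 0" --pt "0 0 0" --pt "0 0 0" --pt "0 0 0" --pt "0 0 0" --pt "0 0 0" --pt "0 0 0" --pt "0 0 0" --pt "0 0 0" --pt "0 0 0" --roll '[0, 0, 0, 0, 0, 0, 0, -0.154, -0.154, -0.154, -0.154, -0.154, -0.154, -0.154, -0.154, 0, 0]'

```text
t: 8.02
ee_pos: [0.6375, 0.0406, 0.1302]
orientation: [0.425, 3.112, -0.0]
ft_force: [-0.5, -0.4, -0.1]
grip_width: 0.042
grip_force: 15.0
```

```bash
python3 st.py 637.3 41.1 60
```

```text
8.025 [0.6375 0.0406 0.1302] az y 74.43150410164182 z [ 0.0005 -0.0001 -1.    ] [-0.5486 -0.4267 -0.127 ] 0.041966794803540326 14.999874830245972 q6 -1.3434192582369866
tool delta [ 0.3941  0.3862 70.1867]
```

Call:
drive_tool --pt "0 0 40" --pt "0.4 0.4 30" --pt "0 0 10" --pt "0 0 0" --roll '[0, 0, 0, 0]'

```text
t: 8.52
ee_pos: [0.637, 0.0411, 0.0495]
orientation: [-0.422, -3.112, 0.0]
ft_force: [0.2, -0.2, 0.4]
grip_width: 0.0418
grip_force: 15.0
```

```bash
cat > ovb.py <<'E'
from m2 import *
import sys
def ov(name,bz):
    im=manip.snapshot("side"); o=manip.observe(); I=cv2.resize(im["image"],None,fx=6,fy=6,interpolation=2)
    th=np.deg2rad(-15.5); y=np.array([np.cos(th),np.sin(th)]); x=np.array([y[1],-y[0]]); c=o["ee_pos"][:2]
    for z,col in((bz,(0,0,255)),(bz+.004,(0,255,0))):
        P=[c+x*u+y*v for u,v in((-.021,-.0275),(.021,-.0275),(.021,.0275),(-.021,.0275))]
        cv2.polylines(I,[np.array([(proj(im,[*p,z])+.5)*6-.5 for p in P]).round().astype(int)],True,col,1)
    q=(proj(im,[*c,bz])*6).astype(int); I=I[q[1]-250:q[1]+250,q[0]-350:q[0]+350]; cv2.imwrite(name,I); print(o["ee_pos"])
ov(sys.argv[1],float(sys.argv[2]))
E
python3 ovb.py pics/held.png 0.0445
```

```text
[0.6377 0.041  0.0503]
```

View pics/held.png

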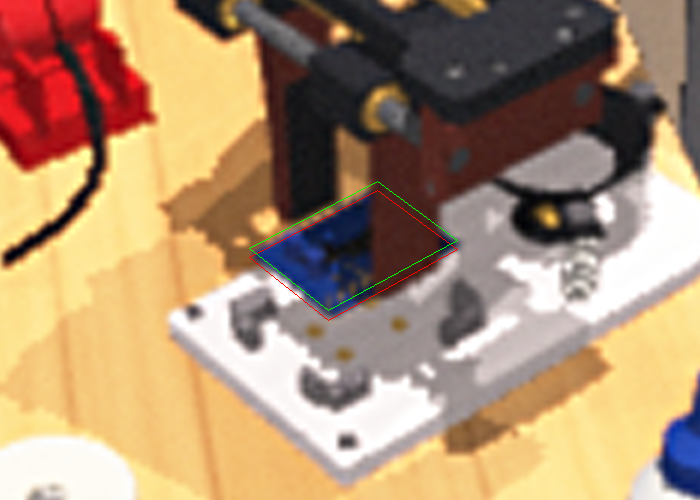

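Call:
drive_tool --pt "-2 0 8" --pt "0 0 8" --pt "0 0 6" --pt "0 0 4" --pt "0 0 3" --pt "0 0 2" --pt "0 0 0" --roll '[0, 0, 0, 0, 0, 0, 0]'

```text
t: 9.45
ee_pos: [0.6391, 0.0406, 0.0186]
orientation: [0.421, 3.113, -0.0]
ft_force: [-0.5, -0.2, -0.5]
grip_width: 0.042
grip_force: 15.0
```

```bash
python3 st.py 639.2 40.5 18
```

```text
9.45 [0.6391 0.0406 0.0186] az y 74.59812622726184 z [ 0.     -0.0001 -1.    ] [-0.5037 -0.2495 -0.5344] 0.0420146827514149 14.999894052743912 q6 -1.3462796344773966
tool delta [-0.1223 -0.0411  0.6495]
```

No resistance, essentially on the floor. One millimetre more, then release to a modest opening and rise.

Call:
drive_tool --pt "0 0 1" --pt "0 0 0" --roll '[0, 0]'

```text
t: 9.7
ee_pos: [0.6392, 0.0405, 0.0183]
orientation: [0.421, 3.113, -0.0]
ft_force: [-1.4, -0.4, 5.5]
grip_width: 0.0418
grip_force: 15.0
```

Call:
drive_tool --pt "0 0 0" --pt "0 0 0" --pt "0 0 0" --pt "0 0 -10" --pt "0 0 -30" --pt "0 0 -60" --pt "0 0 -50" --pt "0 0 0" --roll '[0, 0, 0, 0, 0, 0, 0, 0]' --claw 0.65

```text
t: 10.7
ee_pos: [0.6426, 0.0405, 0.1734]
orientation: [0.419, 3.103, 0.001]
ft_force: [0.5, 0.4, -0.3]
grip_width: 0.0571
grip_force: 0.0
```

```bash
python3 - <<'E'
from m2 import *
s=manip.snapshot("side")
I=cv2.resize(s["image"][180:290,190:350],None,fx=5,fy=5,interpolation=2); cv2.imwrite("pics/placed.png",I)
for b in manip.masks_of("board",s)[:1]: print(b["p"],b["at"],rect(s,b["region"],.018), at_z(s,b["at"],.016))
E
python3 st.py 440.5 -123.5 165
```

```text
0.91 [265.1, 241.9] (641.4, 43.1, 39.9, 55.9, 'long-axis deg', 162.2) [0.6473 0.0445 0.016 ]
10.8 [0.6392 0.0406 0.1685] az y 74.60021759327641 z [ 0.0014 -0.0001 -1.    ] [-0.5746  0.5073 -0.1347] 0.057168229737293505 0.0 q6 -1.3463092972705017
tool delta [ 147.9588 -210.9502    3.2514]
```

View pics/placed.png

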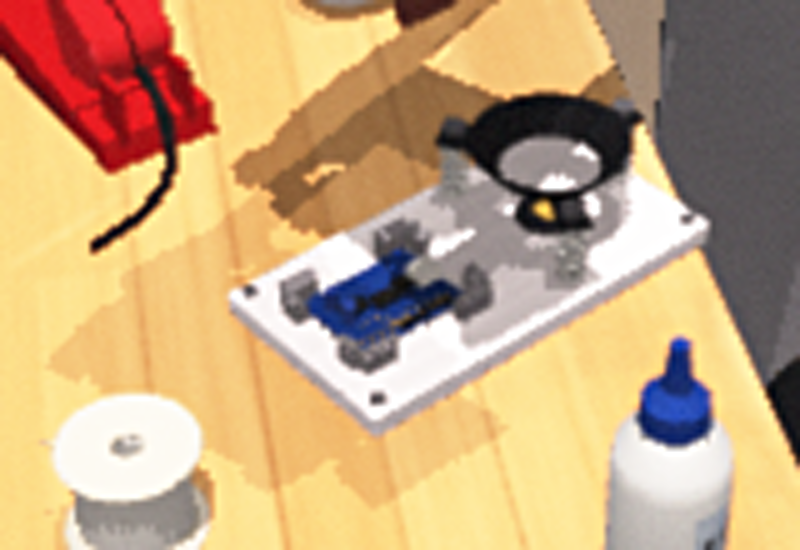

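Call:
drive_tool --pt "25 -35 0" --pt "25 -35 0" --pt "25 -35 0" --pt "25 -35 0" --pt "24 -35 0" --pt "24 -36 0" --pt "0 0 0" --pt "0 0 0" --roll '[0, 0, 0, 0, 0, 0, 0, 0]'

```text
t: 11.8
ee_pos: [0.4402, -0.1232, 0.1669]
orientation: [-0.422, -3.112, -0.001]
ft_force: [0.3, 0.3, 0.5]
grip_width: 0.0571
grip_force: 0.0
```

```bash
python3 st.py 440.5 -123.3 61; python3 - <<'E'
from m2 import *
s=manip.snapshot("side");t=manip.snapshot("top")
a=cv2.resize(s["image"][95:200,200:310],None,fx=4,fy=4,interpolation=2);b=cv2.resize(t["image"][245:345,310:400],None,fx=4,fy=4,interpolation=2)
C=np.zeros((420,800,3),np.uint8);C[:,:440]=a;C[:400,440:800]=b;cv2.imwrite("pics/cell.png",C)
E
```

```text
11.8 [ 0.4402 -0.1232  0.1669] az y 74.5481135114504 z [-0.0012  0.0009 -1.    ] [0.2929 0.2768 0.4829] 0.05705160766114477 0.0 q6 -1.7258314319605335
tool delta [ -0.4951  -0.0818 105.8914]
```

View pics/cell.png

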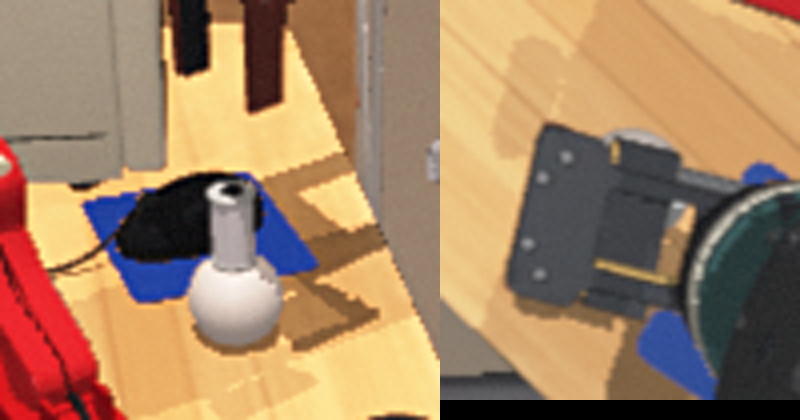

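Call:
drive_tool --pt "0 0 30" --pt "0 0 30" --pt "0 0 25" --pt "0 0 15" --pt "0 0 6" --pt "0 0 0" --pt "0 0 0" --roll '[0, 0, 0, 0, 0, 0, 0]'

```text
t: 12.78
ee_pos: [0.441, -0.1236, 0.0622]
orientation: [0.42, 3.112, -0.001]
ft_force: [-0.2, 0.2, -0.8]
grip_width: 0.057
grip_force: 0.0
```

Call:
drive_tool --pt "0 0 0" --pt "0 0 0" --pt "0 0 0" --pt "0 0 0" --pt "0 0 0" --roll '[0, 0, 0, 0, 0]' --claw 0.15 --squeeze 45

```text
t: 13.4
ee_pos: [0.4405, -0.1237, 0.0618]
orientation: [0.421, 3.113, -0.0]
ft_force: [-0.2, 0.0, 2.8]
grip_width: 0.0268
grip_force: 45.0
```

```bash
python3 st.py 550.5 65.2 165
```

```text
13.4 [ 0.4405 -0.1237  0.0618] az y 74.59672957213823 z [ 0.0003 -0.0003 -1.    ] [-0.2275  0.03    2.8483] 0.026754280328132627 45.00040948390961 q6 -1.726607306180249
tool delta [ -55.9031  211.2978 -103.1788]
```

Call:
drive_tool --pt "0 0 -15" --pt "0 0 -30" --pt "0 0 -35" --pt "-5 20 -23" --pt "-10 38 0" --pt "-11 40 0" --pt "-11 40 0" --pt "-10 40 0" --pt "-9 33 0" --pt "0 0 0" --pt "0 0 0" --roll '[0, 0, 0, 0, 0, 0, 0, 0, 0, 0, 0]'

```text
t: 14.78
ee_pos: [0.5493, 0.0647, 0.164]
orientation: [-0.42, -3.112, 0.001]
ft_force: [0.3, -0.3, -1.4]
grip_width: 0.0268
grip_force: 45.0
```

```bash
python3 st.py 550.1 64.8 110;  python3 - <<'E'
from m2 import *
s=manip.snapshot("side")
cv2.imwrite("pics/carry.png",cv2.resize(s["image"][100:270,210:380],None,fx=3.4,fy=3.4,interpolation=2))
E
```

```text
14.775 [0.5493 0.0647 0.164 ] az y 74.62999278470032 z [-0.002  -0.0005 -1.    ] [ 0.313  -0.3106 -1.3969] 0.0267907304755857 44.9996280670166 q6 -1.3095515957568782
tool delta [-0.8131  0.3448 54.0346]
```

View pics/carry.png

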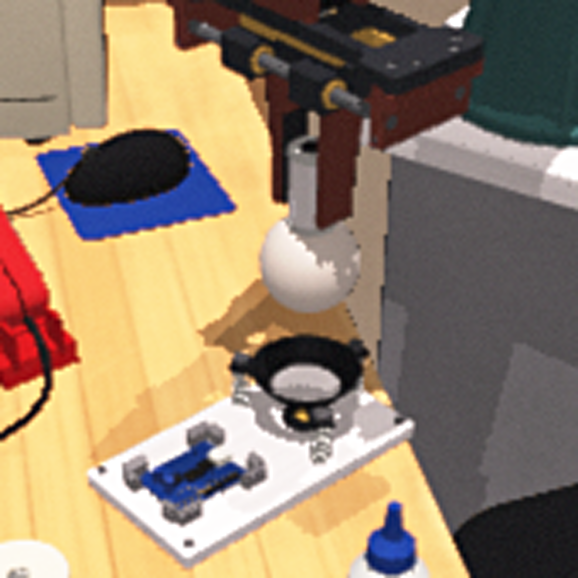

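Call:
drive_tool --pt "-0.6 0.3 20" --pt "0 0 25" --pt "0 0 12" --pt "0 0 6" --pt "0 0 3" --pt "0 0 2" --pt "0 0 0" --pt "0 0 0" --roll '[0, 0, 0, 0, 0, 0, 0, 0]'

```text
t: 15.82
ee_pos: [0.5514, 0.0651, 0.0973]
orientation: [0.421, 3.112, -0.0]
ft_force: [-0.2, -0.9, 3.1]
grip_width: 0.0272
grip_force: 45.0
```

Call:
drive_tool --pt "0 0 3" --pt "0 0 3" --pt "0 0 3" --pt "0 0 2" --pt "0 0 2" --pt "0 0 0" --pt "0 0 0" --roll '[0, 0, 0, 0, 0, 0, 0]'

```text
t: 16.7
ee_pos: [0.5513, 0.0651, 0.084]
orientation: [0.421, 3.113, -0.0]
ft_force: [-1.5, 0.0, 8.3]
grip_width: 0.0267
grip_force: 45.0
```

Call:
drive_tool --pt "0 0 2" --pt "0 0 1" --pt "0 0 1" --pt "0 0 0" --pt "0 0 0" --roll '[0, 0, 0, 0, 0]'

```text
t: 17.32
ee_pos: [0.5519, 0.065, 0.0815]
orientation: [0.42, 3.111, -0.0]
ft_force: [-5.3, -1.9, 20.3]
grip_width: 0.0274
grip_force: 45.0
```

Call:
drive_tool --pt "0 0 1" --pt "0 0 1" --pt "0 0 0" --pt "0 0 0" --roll '[0, 0, 0, 0]'

```text
t: 17.82
ee_pos: [0.5529, 0.0649, 0.0813]
orientation: [0.42, 3.109, 0.0]
ft_force: [-8.4, -1.3, 35.2]
grip_width: 0.0268
grip_force: 45.0
```

Call:
drive_tool --pt "0 0 -0.9" --pt "0 0 0" --pt "0 0 0" --pt "0 0 0" --pt "0 0 0" --roll '[0, 0, 0, 0, 0]'

```text
t: 18.45
ee_pos: [0.5525, 0.065, 0.0814]
orientation: [0.42, 3.11, 0.0]
ft_force: [-6.1, -1.6, 27.8]
grip_width: 0.0271
grip_force: 45.0
```

```bash
python3 st.py;  python3 - <<'E'
from m2 import *
s=manip.snapshot("side")
cv2.imwrite("pics/press.png",cv2.resize(s["image"][130:270,210:370],None,fx=4,fy=4,interpolation=2))
E
```

```text
18.45 [0.5525 0.065  0.0814] az y 74.61041069519862 z [ 0.0036 -0.0004 -1.    ] [-6.1097 -1.6267 27.794 ] 0.027142789009952605 45.004926323890686 q6 -1.3086985874699328
```

View pics/press.png

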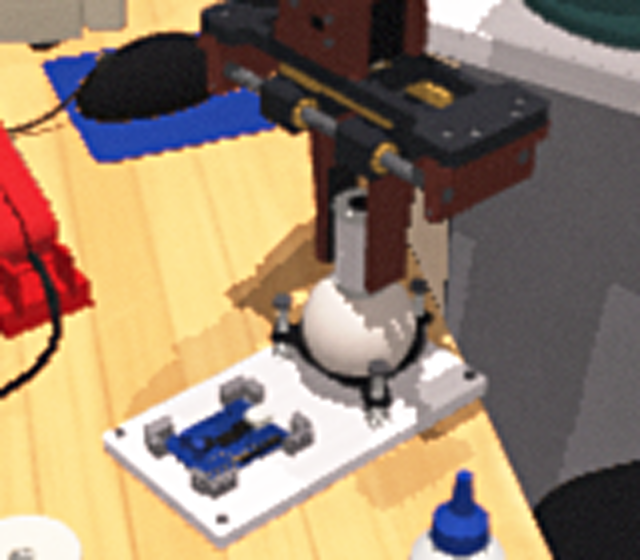

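The ring is down below the screw heads, with the cell upright at about (360,330) and the board in its nest at about (230,440). The force reading agrees that the ring is on its stop.

```bash
python3 -c "from rig import manip; print(manip.hand_in())"
```

```text
the job is handed in; nothing more can be done
None
```

I handed the job in at about 18.5 s: the board is seated in the nest and released, and the cell is upright in the sprung ring, held down on its stop with about 28 N; hand-in returned no verdict.

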